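# Pour the drawer knobs into the sliding-door cabinet

## Task

Slide the door of the white cabinet fully open so that its yellow-floored bay is uncovered, pick up the steel tumbler and pour all six blue knobs into that bay. Then stand the empty tumbler upright on the round black mat, with its whole foot on the mat, and after that slide the door fully shut over the knobs. Leave the other things on the counter where they are.

Things in the scene. Friction and masses are not known exactly. Their poses are not given: they have to be found in the camera images.
- cabinet: White plastic cabinet, fixed, 160 (x) x 310 (y) x 80 mm high, turned a little; origin at the centre of its underside. Two bays side by side along its y, open upward, under one flat sliding door that covers one at a time. The -y bay is empty with a yellow floor; the +y bay holds three fixed packets. Walls 5 mm thick, 80 mm high (thin rails beside the door reach 84 mm).
- bay (a point): Centre of the floor of the empty yellow-floored bay, 6 mm above the counter; axes as the cabinet's. The bay's opening is 150 mm (x) by 147 mm (y) and it is 74 mm deep from its rim.
- door (a joint): Sliding door on the cabinet's top: 0 m = fully shut over the yellow bay, 0.154 m = fully open (over the packets); opens along the cabinet's +y, about 1.5 N of friction, stays where it is left. May start up to 30 mm ajar. The panel is 148 (x) x 153 (y) x 6 mm, its top 87 mm above the counter.
- door_grip (a point): Middle of the grey upright fin on the centre of the door, to be pinched from above; moves with the door. The fin is 60 mm long along the cabinet's x, 14 mm thick along its y, its top 40 mm above the panel's underside and 121 mm above the counter; this point is 14 mm below the fin's top.
- tumbler: Open steel tumbler, about 140 g, upright, holding the six loose knobs; 85 mm tall, outer diameter 56 mm at the foot widening evenly to 72 mm at the rim (66 mm at 52 mm up), wall 3.5 mm, floor 5 mm; origin at the centre of its underside, z up its axis. All knobs roll out only when it is tipped past level; a hand held square over the mouth can block them.
- mat: Round black rubber mat, fixed, 110 mm across and 4 mm thick; origin at the centre of its underside.
- knob0: Blue glazed (slippery) ceramic ball knob, 20 mm diameter, 12 g, origin at its centre; starts in the tumbler and rolls freely.
- knob1: Blue glazed (slippery) ceramic ball knob, 20 mm diameter, 12 g, origin at its centre; starts in the tumbler and rolls freely.
- knob2: Blue glazed (slippery) ceramic ball knob, 20 mm diameter, 12 g, origin at its centre; starts in the tumbler and rolls freely.
- knob3: Blue glazed (slippery) ceramic ball knob, 20 mm diameter, 12 g, origin at its centre; starts in the tumbler and rolls freely.
- knob4: Blue glazed (slippery) ceramic ball knob, 20 mm diameter, 12 g, origin at its centre; starts in the tumbler and rolls freely.
- knob5: Blue glazed (slippery) ceramic ball knob, 20 mm diameter, 12 g, origin at its centre; starts in the tumbler and rolls freely.
- hammer: Claw hammer lying flat, 280 mm long; to be left alone. Origin at the middle of its underside.
- level: Orange spirit level standing on its edge beyond the cabinet, 260 mm long, 24 mm thick, 50 mm high; to be left alone. Origin at the centre of its underside.
- screw_jar: Closed glass jar of screws with red cap, 72 mm across, 100 mm tall; to be left alone. Origin at its foot's centre.
- ladle: Aluminium ladle lying flat, about 260 mm long, under 45 mm high; to be left alone. Origin near its middle.
- tea_tin: Yellow and green tea tin, 80 mm across, 110 mm tall; to be left alone. Origin at its foot's centre.
- chai_cup: White mug, 72 mm across, 65 mm tall; to be left alone. Origin at its foot's centre.

How it is judged:
On the way, in this order (a step that is already met when the one before it is completed fails the run):
1. the door is slid fully open, uncovering the yellow bay (value of joint door above 0.138 m), for 0.1 s.
2. the tumbler is lifted clear of the counter (height (world z) of tumbler above 0.04 m), for 0.1 s.
3. the lifted tumbler is tipped beside or over the yellow bay (angle between tumbler's own z axis and vertical above 1.2 rad and horizontal distance between tumbler and bay below 0.2 m and height (world z) of tumbler above 0.06 m).
4. all six knobs lie in the yellow bay (x of knob0 in the frame of bay between -0.073 and 0.073 m and y of knob0 in the frame of bay between -0.073 and 0.073 m and z of knob0 in the frame of bay between 0 and 0.066 m and x of knob1 in the frame of bay between -0.073 and 0.073 m and y of knob1 in the frame of bay between -0.073 and 0.073 m and z of knob1 in the frame of bay between 0 and 0.066 m and x of knob2 in the frame of bay between -0.073 and 0.073 m and y of knob2 in the frame of bay between -0.073 and 0.073 m and z of knob2 in the frame of bay between 0 and 0.066 m and x of knob3 in the frame of bay between -0.073 and 0.073 m and y of knob3 in the frame of bay between -0.073 and 0.073 m and z of knob3 in the frame of bay between 0 and 0.066 m and x of knob4 in the frame of bay between -0.073 and 0.073 m and y of knob4 in the frame of bay between -0.073 and 0.073 m and z of knob4 in the frame of bay between 0 and 0.066 m and x of knob5 in the frame of bay between -0.073 and 0.073 m and y of knob5 in the frame of bay between -0.073 and 0.073 m and z of knob5 in the frame of bay between 0 and 0.066 m), for 0.2 s.
5. the tumbler stands upright on the black mat (horizontal distance between tumbler and mat below 0.029 m and angle between tumbler's own z axis and vertical below 0.1 rad and height (world z) of tumbler between 0.001 and 0.008 m and linear speed of tumbler below 0.03 m/s and contact force between tumbler and the fingers below 0.1 N), for 0.2 s.
6. the door is slid fully shut (value of joint door below 0.006 m), for 0.2 s.
At the end, for the whole second after the job is handed in: All six knobs lie in the yellow bay, the door is shut over them (within 6 mm), and the tumbler stands upright (within 0.1 rad) and still on the black mat with its whole foot on it (its centre within 29 mm of the mat's) (all of step 4 and horizontal distance between tumbler and mat below 0.029 m and angle between tumbler's own z axis and vertical below 0.1 rad and height (world z) of tumbler between 0.001 and 0.008 m and value of joint door below 0.006 m and linear speed of tumbler below 0.03 m/s); the robot touches nothing.
It fails at once if another thing on the counter (hammer, level, jar, ladle, tin or mug) is pushed more than 40 mm from its place (distance of any of hammer, level, screw_jar, ladle, tea_tin, chai_cup from where it was at the start of the episode above 0.04 m).
It also fails if it takes over 72 s, if anything falls off the work surface, if the arm or the gripper's body presses on something with over 40 N, if the wrist force passes 120 N, or if a joint passes its speed limit or range.

## Robot

A 6-joint arm with a two-finger parallel gripper is mounted at the origin on the work surface. World frame = base frame: x ahead of the robot, y to its left, z up, the work surface at z = 0. Lengths are in m, angles in rad, forces in N, time in s.
With the tool pointing down it reaches from about 0.3 to 0.775 m from the base axis. Payload 14.6 kg.
Tool frame: the origin (TCP) lies on the centre line of the jaws, within the pads' length; the fingertips stand 25 mm ahead of it and the grasp point (between the pads) lies 6 mm ahead of it (ctrl.tip_reach is the distance from the TCP to the fingertips, in m); z points along the fingers, y is the line along which they close (so a half turn about z gives the same grasp; the last joint's range is limited). The gripper opens to 94 mm and grips with 3 to 60 N. Pads are 16 mm wide; open, the fingers measure 119 mm over their backs; the gripper's body (75 mm by 177 mm) begins 78 mm behind the grasp point.
Start: joints at [-1.411, 0.3, 1.521, -0, 1.321, -0.067], TCP at [0.124, -0.536, 0.23] pointing down, gripper open.
Joint ranges: [-3.03, 3.03], [-0.79, 2.21], [0.23, 2.52], [-1.04, 4.18], [0, 3.07], [-2.55, 2.55]. Speed limits (rad/s): [2.22, 2.22, 2.57, 3.14, 3.14, 3.14].

## Interface

Orientations are given as [roll, pitch, yaw] about the fixed x, y, z axes, in that order (R = Rz(yaw) Ry(pitch) Rx(roll)).
In Python, from station import ctrl gives the robot as it stands. The module is installed in compiled form; this text tells all that it offers.
- The arm moves only by the tool apply_moves, never from a script. Its argument "deltas" is a list of rows, each a list of 7 numbers: the closure in counts, from 0 (fully open) to 255 (shut), then the shift along the world's x, y, z in cm, then the turn, a rotation vector about the world's x, y, z in rad. In form: [[jaw, tx, ty, tz, ax, ay, az], ...]. A call has 1 to 10 rows; each row shifts and turns the commanded pose from where the row before left it; what a row does not reach is not made up. A row lasts 1/10 s, in which the tool goes at most 50 mm and 8.59 degrees, less where a joint would pass 70% of its speed; a pose out of reach is approached as far as the arm can. A call with a gripper value outside its range is refused whole. The fingers move at their own pace and stop on an object; "grip_force" is the grip in N (left out, the last holds). Time passes only in rows, so rows that do not move let the fingers close. It gives the time, the measured TCP pose, the force, the opening and the grip force at its end, in the units of the state.
- ctrl.get_obs(): the state, without advancing time (a new reading comes with each control period).
- ctrl.camera(name): name is "side" or "top"; returns a dict with "img" (384x512x3 uint8, red, green, blue), "K" (3x3 intrinsics, pixels), "k1" (the pictures are not rectified: a ray, as slopes to the right and down, at radius r is drawn at 1 + k1 r^2 times it, then the intrinsics apply), "pose" (4x4, takes a point from camera to world coordinates). Camera axes: x right, y up, looking along -z (the intrinsics and any distortion apply to the point x, -y, -z); pixel columns grow to the right and rows downward; lengths in m; the calibration is good to about 2 mm. A picture is of the moment at which its call begins. There is no depth.
- ctrl.hand_in(): hands the job in; it is judged then, once.
The state is a dict: "time_s": time; "qpos": joint angles; "joint_vel": joint speeds; "tau": joint torques, N m; "ee_pos": TCP position; "eef_rot": TCP orientation; "force": force on the tool from outside, world axes, zero at the start; "moment": the same for the moment, N m; "grip_width": finger opening in m; "grip_force": force on a finger pad.
Only numpy, scipy, OpenCV 4.12 (cv2) and the standard library are available. Lean on these libraries where they do the work, as an engineer would, in place of code of your own. Each camera call takes 0.05 s, during which the arm holds its last target. There are 200 camera calls.

## Working session

There is one attempt and no reset: what is moved stays moved. The work goes in short steps, Python scripts to look and compute and a tool call to move; the robot and the scene stay as the last step left them, time stands still between calls to the robot, and variables do not carry over. Pictures are saved under pics/ and viewed, at most 11 in all, crops included, and the job is handed in when it is done.

Besides the shell and the picture viewer there is one more tool, called after ">>>" as name([rows], argument=value, ...), one row to a line, values as JSON. apply_moves: Moves the arm, as the interface text tells. Its arguments: {"type":"object","properties":{"deltas":{"type":"array"},"grip_force":{"type":"number"}},"required":["deltas"]}

```bash
mkdir -p pics
cat > h.py <<'E'
import numpy as np, cv2
from station import ctrl
def shot(n,f):
    c=ctrl.camera(n); cv2.imwrite(f,c["img"][:,:,::-1]); 
    np.savez(f"{n}.npz",K=c["K"],k1=c["k1"],pose=c["pose"]); return c
def cal(n): return np.load(f"{n}.npz")
def ray(n,u,v):
    c=cal(n);K=c["K"];x=(u-K[0,2])/K[0,0];y=(v-K[1,2])/K[1,1];a,b=x,y
    for _ in range(30):
        s=1+float(c["k1"])*(a*a+b*b);a,b=x/s,y/s
    d=c["pose"][:3,:3]@np.array([a,-b,-1.]);return c["pose"][:3,3],d
def onz(n,u,v,z):
    o,d=ray(n,u,v);return (o+d*(z-o[2])/d[2]).round(4)
def proj(n,p):
    c=cal(n);q=c["pose"][:3,:3].T@(np.array(p)-c["pose"][:3,3]);a,b=q[0]/-q[2],-q[1]/-q[2]
    s=1+float(c["k1"])*(a*a+b*b);K=c["K"];return (round(K[0,0]*a*s+K[0,2],1),round(K[1,1]*b*s+K[1,2],1))
E
python3 - <<'E'
from h import *
for n in("top","side"):
    c=shot(n,f"pics/{n}0.png");print(n,c["k1"],c["pose"].round(3).tolist(),c["K"].tolist())
print(ctrl.get_obs())
E
```

```text
top -0.020048304317232174 [[-0.008, 0.99, -0.144, 0.364], [-1.0, -0.008, 0.006, 0.021], [0.005, 0.144, 0.99, 1.176], [0.0, 0.0, 0.0, 1.0]] [[384.67962591324175, 0.0, 248.03853597270012], [0.0, 384.67962591324175, 191.4630503434186], [0.0, 0.0, 1.0]]
side -0.1563258882903139 [[-0.858, 0.283, -0.429, -0.099], [-0.513, -0.432, 0.742, 1.165], [0.025, 0.856, 0.516, 0.863], [0.0, 0.0, 0.0, 1.0]] [[439.57395813069587, 0.0, 247.21112703378128], [0.0, 439.57395813069587, 188.65397756874066], [0.0, 0.0, 1.0]]
{'time_s': 0.1, 'qpos': array([-1.41063419e+00,  3.00401895e-01,  1.52152786e+00, -4.57685010e-06,
        1.32068910e+00, -6.66170020e-02]), 'joint_vel': array([ 1.30751462e-03, -9.30045442e-05, -5.30795968e-05,  1.07041125e-03,
        2.46279826e-04,  6.71797072e-04]), 'tau': array([ 3.93171149e-04, -5.32645512e+01, -3.53283048e+01,  7.09201279e-02,
        2.35098257e-02, -4.34110621e-05]), 'ee_pos': array([ 0.12361538, -0.53571165,  0.22994679]), 'eef_rot': array([-3.14056844e+00, -6.38879935e-05,  2.26780244e-01]), 'force': array([-0.71020647, -0.20825016, -0.4391217 ]), 'moment': array([0.00667054, 0.0068836 , 0.01240956]), 'grip_force': 0.0, 'grip_width': 0.09399400467666005}
```

View pics/top0.png

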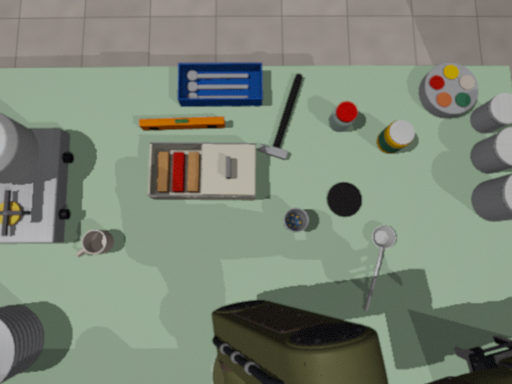

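View pics/side0.png

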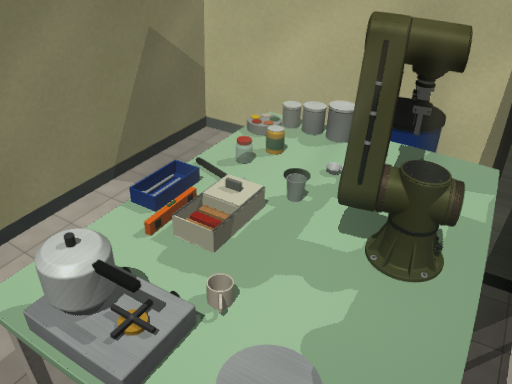

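The top view shows the cabinet at about (203,171) with the door over its right (-y) side and the fin near (228,167). The tumbler is at (296,219), the mat at (344,199), and the hammer head at (275,152) close to the cabinet. I'll zoom in for detail.

Run:
```python
import cv2
i=cv2.imread("pics/top0.png")[130:250,140:300]
cv2.imwrite("pics/crop0.png",cv2.resize(i,None,fx=5,fy=5,interpolation=cv2.INTER_CUBIC))
from h import *
# mat centroid
I=cv2.imread("pics/top0.png");m=(I.max(2)<45).astype('u1')
n,l,s,c=cv2.connectedComponentsWithStats(m)
for k in range(1,n):
    if s[k,4]>200: print(s[k],c[k],onz("top",*c[k],0.004))
```

```text
[274  75  28  72 434] [287.79723502 110.18663594] [ 0.7942 -0.1143  0.004 ]
[328 183  33  33 854] [344.07728337 199.02810304] [ 0.5081 -0.281   0.004 ]
[ 214  300  163   50 4154] [293.34882041 324.57799711] [ 0.1373 -0.1155  0.004 ]
[ 430  337   82   47 1638] [485.18620269 367.22039072] [ 0.0084 -0.6757  0.004 ]
[249 364  35  20 378] [264.22751323 375.04761905] [-0.003  -0.0279  0.004 ]
```

View pics/crop0.png

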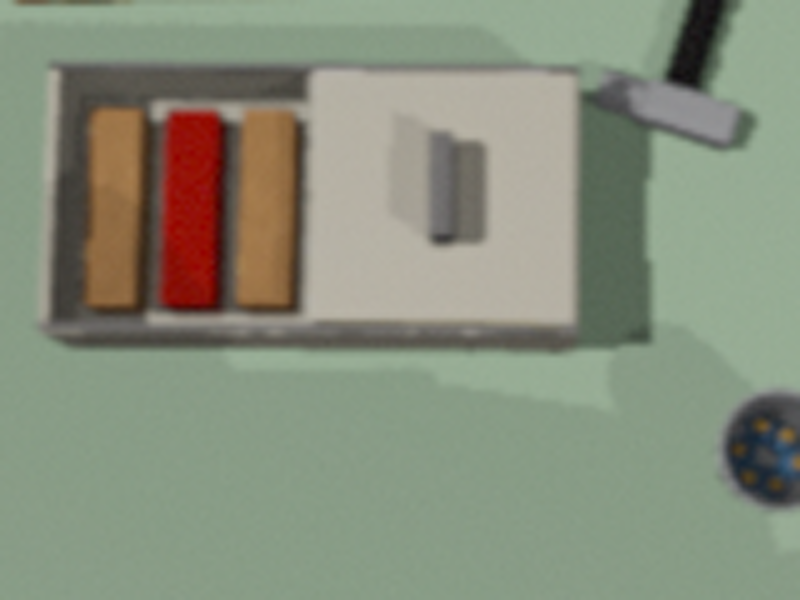

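The crop shows the fin top centred at about (442,187), the cabinet corners at (52,66), (578,68), (42,325) and (577,322), and the tumbler rim at about (780,450).

Run:
```python
from h import *
f=lambda a,b,z:onz("top",a/5+140,b/5+130,z)
C=[f(52,66,.082),f(578,68,.082),f(577,322,.084),f(42,325,.082)]
for c in C: print(c)
fin=f(442,187,.121);print("fin",fin, f(442,131,.121),f(441,242,.121)); cen=np.mean(C,0);print("cen",cen)
yv=(C[0]+C[3]-C[1]-C[2])/2;L=np.hypot(*yv[:2]);yaw=np.arctan2(-yv[0],yv[1]);print("len",L,"yaw",yaw)
I=cv2.imread("pics/top0.png")[200:240,275:320];
I=cv2.imread("pics/top0.png")
J=cv2.resize(I[195:245,270:325],None,fx=10,fy=10,interpolation=cv2.INTER_CUBIC);cv2.imwrite("pics/tum.png",J)
```

```text
[0.6676 0.2996 0.082 ]
[ 0.664  -0.0085  0.082 ]
[ 0.5136 -0.0061  0.084 ]
[0.5145 0.301  0.082 ]
fin [0.5853 0.0694 0.121 ] [0.6174 0.0694 0.121 ] [0.5541 0.07   0.121 ]
cen [0.589925 0.1465   0.0825  ]
len 0.3076082289211392 yaw -0.007314563955534627
```

View pics/tum.png

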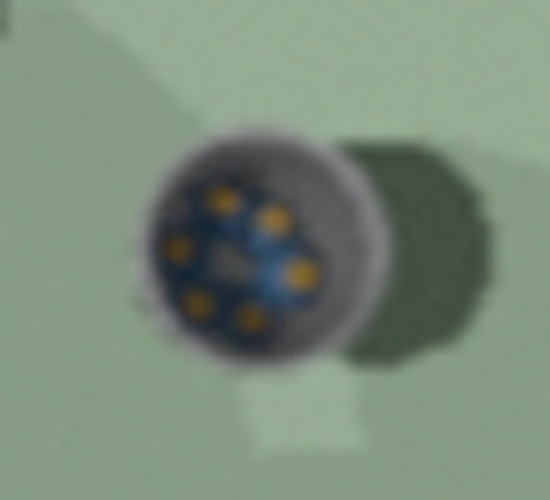

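>>> apply_moves([
  [0, 2.3, 3, 0, 0, 0, -0.012],
  [0, 2.3, 3, 0, 0, 0, -0.012],
  [0, 2.3, 3, 0, 0, 0, -0.012],
  [0, 2.3, 3, 0, 0, 0, -0.012],
  [0, 2.3, 3, 0, 0, 0, -0.012],
  [0, 2.3, 3, 0, 0, 0, -0.012],
  [0, 2.3, 3, 0, 0, 0, -0.012],
  [0, 2.3, 3, 0, 0, 0, -0.012],
  [0, 2.3, 3, 0, 0, 0, -0.012],
  [0, 2.3, 3, 0, 0, 0, -0.012],
])

```text
time_s: 1.1
ee_pos: [0.3543, -0.2345, 0.2304]
eef_rot: [-3.141, 0.0, 0.106]
force: [0.3, -1.4, -0.2]
grip_width: 0.094
grip_force: 0.0
```

```bash
cat >> h.py <<'E'
def rec():
    import json
    o=ctrl.get_obs();d=[*o["qpos"],*o["ee_pos"],*o["eef_rot"]];open("rec.txt","a").write(" ".join(f"{x:.5f}" for x in d)+"\n")
    print(o["time_s"],"q",o["qpos"].round(3),"p",o["ee_pos"].round(4),"R",o["eef_rot"].round(4),"F",o["force"].round(1),"g",round(o["grip_width"],4),round(o["grip_force"],1))
E
python3 - <<'E'
from h import *
rec(); print("tumbler rim",onz("top",296.5,219.6,.085))
E
```

```text
1.1 q [-0.671  0.017  1.849 -0.     1.276  0.794] p [ 0.3543 -0.2345  0.2304] R [-3.1415e+00  1.0000e-04  1.0620e-01] F [ 0.3 -1.4 -0.2] g 0.094 0.0
tumbler rim [ 0.4403 -0.122   0.085 ]
```

>>> apply_moves([
  [0, 2.3, 3, 0, 0, 0, -0.011],
  [0, 2.3, 3, 0, 0, 0, -0.011],
  [0, 2.3, 3, 0, 0, 0, -0.011],
  [0, 2.3, 3, 0, 0, 0, -0.011],
  [0, 2.3, 3, 0, 0, 0, -0.011],
  [0, 2.3, 3, 0, 0, 0, -0.011],
  [0, 2.3, 3, 0, 0, 0, -0.012],
  [0, 2.3, 3, 0, 0, 0, -0.012],
  [0, 2.3, 3, 0, 0, 0, -0.012],
  [0, 2.4, 3.4, 0, 0, 0, -0.012],
])

```text
time_s: 2.1
ee_pos: [0.5853, 0.0693, 0.2301]
eef_rot: [3.141, 0.001, -0.008]
force: [-0.1, -0.3, 0.1]
grip_width: 0.0939
grip_force: 0.0
```

```bash
python3 -c "
from h import *
rec()"
```

```text
2.1 q [ 0.056  0.389  1.403 -0.     1.35   1.635] p [0.5853 0.0693 0.2301] R [ 3.1415e+00  6.0000e-04 -7.9000e-03] F [-0.1 -0.3  0.1] g 0.0939 0.0
```

>>> apply_moves([
  [0, 0, 0, -2, 0, 0, 0],
  [0, 0, 0, -2, 0, 0, 0],
  [0, 0, 0, -2, 0, 0, 0],
  [0, 0, 0, -2, 0, 0, 0],
  [0, 0, 0, -2, 0, 0, 0],
  [0, 0, 0, -1.2, 0, 0, 0],
  [0, 0, 0, 0, 0, 0, 0],
])

```text
time_s: 2.8
ee_pos: [0.5839, 0.0681, 0.1168]
eef_rot: [3.141, 0.003, -0.007]
force: [0.7, -0.1, 0.2]
grip_width: 0.0936
grip_force: 0.0
```

>>> apply_moves([
  [255, 0, 0, 0, 0, 0, 0],
  [255, 0, 0, 0, 0, 0, 0],
  [255, 0, 0, 0, 0, 0, 0],
  [255, 0, 0, 0, 0, 0, 0],
  [255, 0, 0, 0, 0, 0, 0],
  [255, 0, 0, 0, 0, 0, 0],
  [255, 0, 0, 0, 0, 0, 0],
  [255, 0, 0, 0, 0, 0, 0],
], grip_force=15)

```text
time_s: 3.6
ee_pos: [0.5847, 0.0681, 0.1185]
eef_rot: [-3.142, -0.0, -0.007]
force: [0.3, -0.4, -0.1]
grip_width: 0.0333
grip_force: 0.0
```

```bash
python3 -c "
from h import *
rec()"
```

```text
3.6 q [0.054 0.495 1.522 0.    1.124 1.632] p [0.5847 0.0681 0.1185] R [-3.1416 -0.     -0.0072] F [ 0.3 -0.4 -0.1] g 0.0333 0.0
```

>>> apply_moves([
  [255, 0, 0, 0, 0, 0, 0],
  [255, 0, 0, 0, 0, 0, 0],
  [255, 0, 0, 0, 0, 0, 0],
  [255, 0, 0, 0, 0, 0, 0],
  [255, 0, 0, 0, 0, 0, 0],
])

```text
time_s: 4.1
ee_pos: [0.5847, 0.0723, 0.1184]
eef_rot: [-3.135, -0.001, -0.006]
force: [2.6, 30.4, -2.2]
grip_width: 0.014
grip_force: 15.0
```

>>> apply_moves([
  [255, 0, 1, 0, 0, 0, 0],
  [255, 0, 2, 0, 0, 0, 0],
  [255, 0, 2, 0, 0, 0, 0],
  [255, 0, 2, 0, 0, 0, 0],
  [255, 0, 2, 0, 0, 0, 0],
  [255, 0.1, 2, 0, 0, 0, 0],
  [255, 0, 2, 0, 0, 0, 0],
  [255, 0, 1.5, 0, 0, 0, 0],
  [255, 0, 0.8, 0, 0, 0, 0],
  [255, 0, 0, 0, 0, 0, 0],
])

```text
time_s: 5.1
ee_pos: [0.5866, 0.222, 0.1184]
eef_rot: [-3.141, -0.003, -0.007]
force: [9.2, 1.2, -3.5]
grip_width: 0.0138
grip_force: 15.0
```

```bash
python3 -c "
from h import *
rec()"
```

```text
5.1 q [ 3.040e-01  5.730e-01  1.402e+00 -1.000e-03  1.164e+00  1.881e+00] p [0.5866 0.222  0.1184] R [-3.1412e+00 -2.8000e-03 -6.7000e-03] F [ 9.2  1.2 -3.5] g 0.0138 15.0
```

>>> apply_moves([
  [255, -0.1, 0.3, 0, 0, 0, 0],
  [255, 0, 0.3, 0, 0, 0, 0],
  [255, 0, 0, 0, 0, 0, 0],
])

```text
time_s: 5.4
ee_pos: [0.5863, 0.2267, 0.1185]
eef_rot: [3.141, -0.004, -0.008]
force: [13.1, -1.4, -5.8]
grip_width: 0.0138
grip_force: 15.0
```

```bash
python3 -c "
from h import *
rec(); shot('top','pics/top1.png')
I=cv2.imread('pics/top1.png')[130:250,140:300];cv2.imwrite('pics/c1.png',cv2.resize(I,None,fx=5,fy=5))"
```

```text
5.4 q [ 0.311  0.576  1.398 -0.002  1.165  1.891] p [0.5863 0.2267 0.1185] R [ 3.1413 -0.004  -0.0078] F [13.1 -1.4 -5.8] g 0.0138 15.0
```

View pics/c1.png

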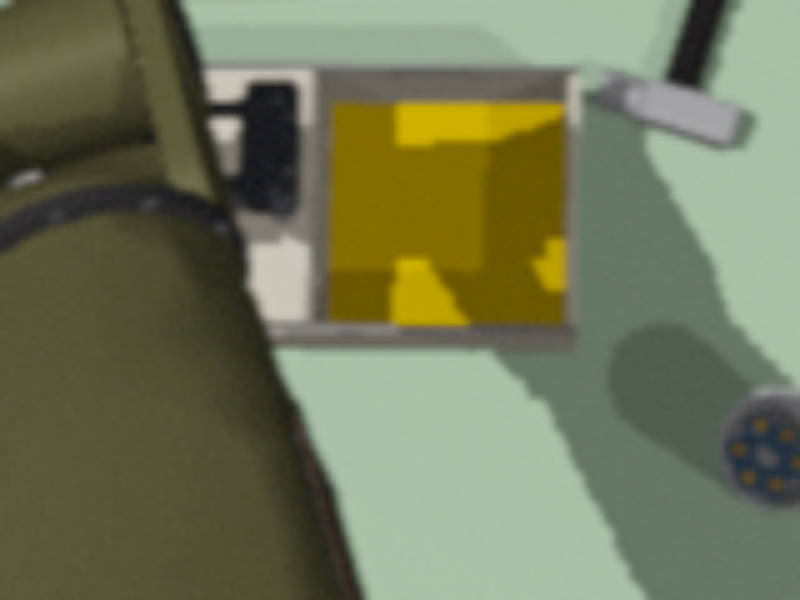

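The bay is fully uncovered, with the door edge at crop x≈316. I'll release the fin, then work out the arm's kinematics for the pour.

>>> apply_moves([
  [0, 0, 0, 0, 0, 0, 0],
  [0, 0, 0, 0, 0, 0, 0],
  [0, 0, 0, 0, 0, 0, 0],
  [0, 0, 0, 0, 0, 0, 0],
  [0, 0, 0, 2, 0, 0, 0],
  [0, 0, 0, 4, 0, 0, 0],
  [0, 0, 0, 4, 0, 0, 0],
  [0, 0, 0, 2, 0, 0, 0],
  [0, 0, 0, 0, 0, 0, 0],
])

```text
time_s: 6.35
ee_pos: [0.5854, 0.2274, 0.2418]
eef_rot: [-3.14, -0.005, -0.007]
force: [0.2, -0.1, 0.2]
grip_width: 0.0827
grip_force: 0.0
```

```bash
cat > kin.py <<'E'
import numpy as np
from scipy.optimize import least_squares
from scipy.spatial.transform import Rotation as R
D=np.loadtxt("rec.txt")
D=np.vstack([[-1.41063,.30040,1.52153,0,1.32069,-.06662,.12362,-.53571,.22995,-3.14057,0,.22678],D])
rz=lambda a:R.from_euler('z',a);ry=lambda a:R.from_euler('y',a)
def fk(q,P):
    a1,off,L2,e,L3,d6,h=P
    A=rz(q[0]);B=A*ry(q[1]);C=A*ry(q[1]+q[2]);W=C*rz(q[3]*S4)*ry(q[4])
    p=A.apply([a1,off,h])+B.apply([0,0,L2])+C.apply([e,0,L3])+W.apply([0,0,d6])
    T=W*rz(q[5]*S6)*rz(C6);return p,T
S4,S6,C6=1,1,0
def fit():
    f=lambda P:np.concatenate([fk(d[:6],P)[0]-d[6:9] for d in D]+[0.003*(np.array(P)-P0)])
    return least_squares(f,P0)
P0=np.array([0,.036,.4,0,.4,.2,.4])
E
python3 - <<'E'
from h import *; rec()
import kin
s=kin.fit();print(s.x.round(4))
for d in kin.D:
    p,T=kin.fk(d[:6],s.x);print((p-d[6:9]).round(4),T.as_matrix()[:,1].round(3),kin.R.from_euler('xyz',d[9:]).as_matrix()[:,1].round(3))
print(proj("side",[.4403,-.122,.085]),proj("side",[.4403,-.122,0]))
E
```

```text
6.35 q [ 0.312  0.466  1.267 -0.     1.403  1.89 ] p [0.5854 0.2274 0.2418] R [-3.1399 -0.0051 -0.0071] F [ 0.2 -0.1  0.2] g 0.0827 0.0
[-0.      0.0366  0.424   0.0407  0.4475  0.2733  0.2489]
[-0.      0.0001 -0.    ] [0.974 0.225 0.   ] [ 0.225 -0.974 -0.001]
[ 0. -0. -0.] [ 0.994  0.106 -0.   ] [ 0.106 -0.994 -0.   ]
[-0.0001 -0.      0.    ] [ 1.    -0.008 -0.001] [-0.008 -1.     0.   ]
[-0.  0. -0.] [ 1.    -0.007  0.   ] [-0.007 -1.    -0.   ]
[ 0. -0.  0.] [ 1.    -0.007  0.003] [-0.007 -1.    -0.   ]
[ 0.0001 -0.      0.    ] [ 1.    -0.008  0.004] [-0.008 -1.     0.   ]
[0.0001 0.     0.    ] [ 1.    -0.007  0.005] [-0.007 -1.    -0.002]
(np.float64(296.6), np.float64(177.0)) (np.float64(294.7), np.float64(196.9))
```

>>> apply_moves([
  [0, -1.4, -3.5, 0, 0, 0, 0.13],
  [0, -1.4, -3.5, 0, 0, 0, 0.13],
  [0, -1.4, -3.5, 0, 0, 0, 0.13],
  [0, -1.4, -3.5, 0, 0, 0, 0.13],
  [0, -1.4, -3.5, 0, 0, 0, 0.13],
  [0, -1.5, -3.5, 0, 0, 0, 0.13],
  [0, -1.5, -3.5, 0, 0, 0, 0.13],
  [0, -1.5, -3.5, 0, 0, 0, 0.13],
  [0, -1.5, -3.5, 0, 0, 0, 0.13],
  [0, -1.5, -3.5, 0, 0, 0, 0.13],
])

```text
time_s: 7.35
ee_pos: [0.4384, -0.124, 0.2372]
eef_rot: [-3.14, -0.0, 1.298]
force: [0.3, -0.4, 0.3]
grip_width: 0.0938
grip_force: 0.0
```

```bash
python3 -c "
from h import *
rec()"
```

```text
7.35 q [-0.356  0.083  1.764 -0.     1.297 -0.084] p [ 0.4384 -0.124   0.2372] R [-3.1399e+00 -1.0000e-04  1.2984e+00] F [ 0.3 -0.4  0.3] g 0.0938 0.0
```

>>> apply_moves([
  [0, 0, 0, 0, 0.14, 0, 0.09],
  [0, 0, 0, 0, 0.14, 0, 0.09],
  [0, 0, 0, 0, 0.14, 0, 0.09],
])

```text
time_s: 7.65
ee_pos: [0.4393, -0.123, 0.2379]
eef_rot: [-3.081, -0.379, 1.53]
force: [-0.3, 0.8, 0.4]
grip_width: 0.0938
grip_force: 0.0
```

```bash
python3 -c "
from h import *
rec()
import kin
for kin.S4 in(1,-1):
  s=kin.fit();print(s.x.round(4),s.cost)
"
```

```text
7.65 q [-0.517  0.195  1.677  0.305  1.509 -0.544] p [ 0.4393 -0.123   0.2379] R [-3.0813 -0.3786  1.5304] F [-0.3  0.8  0.4] g 0.0938 0.0
[0.     0.0366 0.4242 0.0409 0.4475 0.2456 0.2212] 1.7372272821723035e-07
[-0.0079  0.0424  0.4633  0.0673  0.4426 -0.0697 -0.1041] 0.003467523809063568
```

```bash
cat >> kin.py <<'E'
C6=-np.pi/2
P=np.array([0,.0366,.4242,.0409,.4475,.2456,.2212])
LO=np.array([-3.03,-.79,.23,-1.04,0,-2.55]);HI=np.array([3.03,2.21,2.52,4.18,3.07,2.55])
def tool(a,yaw=np.pi/2): # tool-down with finger line along x, tilted a about world x
    return R.from_euler('x',a)*R.from_euler('xyz',[np.pi,0,yaw])
def ik(grasp,T,q0):
    tcp=np.array(grasp)-0.006*T.apply([0,0,1])
    f=lambda q:np.concatenate([(lambda p,t:np.concatenate([(p-tcp)*5,(t*T.inv()).as_rotvec()]))(*fk(q,P))])
    s=least_squares(f,np.clip(q0,LO+1e-3,HI-1e-3),bounds=(LO,HI));return s.x,np.abs(s.fun).max(),tcp
E
python3 - <<'E'
from kin import *
q0=D[-1,:6]
for pre in(-.5,-.3,0):
    print("pre",pre); q=q0
    for name,g,a in [("grasp",(.4403,-.122,.058),pre),("lift",(.4403,-.122,.2),pre),("mid",(.52,0,.22),pre),("o",(.587,.095,.2),pre),("p1",(.587,.095,.18),pre+.7),("p2",(.587,.095,.16),pre+1.4),("p3",(.587,.095,.148),pre+1.8),("p4",(.587,.095,.148),pre+2.15),("mat",(.508,-.281,.063),pre)]:
        if name=="mat": q=q0
        q,e,t=ik(g,tool(a),q);print(name,q.round(2),round(e,4),t.round(3))
E
```

```text
pre -0.5
grasp [-0.4   0.23  2.33  0.85  0.    1.75] 0.4746 [ 0.44  -0.119  0.063]
lift [-0.35 -0.    1.94 -0.14  1.    2.55] 0.3315 [ 0.44  -0.119  0.205]
mid [-0.12  0.14  1.73 -0.05  1.1   2.55] 0.5113 [0.52  0.003 0.225]
o [0.03 0.33 1.55 0.01 1.1  2.55] 0.6352 [0.587 0.098 0.205]
p1 [-0.12  0.38  1.61  0.5   1.13  2.55] 0.2382 [0.587 0.094 0.186]
p2 [-0.24  0.57  1.54  0.9   1.41  2.55] 0.0236 [0.587 0.09  0.164]
p3 [-0.31  0.74  1.52  1.17  1.62  2.39] 0.0 [0.587 0.089 0.15 ]
p4 [-0.32  0.9   1.49  1.39  1.84  2.3 ] 0.0 [0.587 0.089 0.148]
mat [-0.53  0.45  1.75 -0.21  0.71  2.55] 0.2429 [ 0.508 -0.278  0.068]
pre -0.3
grasp [-0.39  0.25  2.04  0.02  0.7   2.55] 0.2441 [ 0.44  -0.12   0.064]
lift [-0.38  0.04  1.89 -0.04  1.08  2.55] 0.244 [ 0.44  -0.12   0.206]
mid [-0.16  0.16  1.72  0.08  1.13  2.55] 0.4183 [0.52  0.002 0.226]
o [-0.02  0.32  1.58  0.17  1.08  2.55] 0.5266 [0.587 0.097 0.206]
p1 [-0.15  0.42  1.59  0.61  1.2   2.55] 0.1783 [0.587 0.093 0.186]
p2 [-0.28  0.64  1.53  1.03  1.52  2.49] 0.0 [0.587 0.09  0.163]
p3 [-0.32  0.83  1.51  1.29  1.75  2.33] 0.0 [0.587 0.089 0.148]
p4 [-0.31  0.99  1.47  1.51  1.98  2.28] 0.0 [0.587 0.089 0.146]
mat [-0.54  0.48  1.69 -0.13  0.83  2.55] 0.1369 [ 0.508 -0.279  0.069]
pre 0
grasp [-0.42  0.31  1.95  0.14  0.87  2.55] 0.0905 [ 0.44  -0.122  0.064]
lift [-0.43  0.1   1.82  0.12  1.21  2.55] 0.1177 [ 0.44  -0.122  0.206]
mid [-0.23  0.19  1.7   0.26  1.21  2.55] 0.2761 [0.52  0.    0.226]
o [-0.08  0.34  1.6   0.37  1.11  2.55] 0.3582 [0.587 0.095 0.206]
p1 [-0.21  0.49  1.56  0.79  1.33  2.55] 0.1051 [0.587 0.091 0.185]
p2 [-0.32  0.77  1.52  1.23  1.69  2.38] 0.0 [0.587 0.089 0.161]
p3 [-0.31  0.97  1.48  1.48  1.94  2.28] 0.0 [0.587 0.089 0.147]
p4 [-0.26  1.12  1.43  1.73  2.18  2.29] 0.0 [0.587 0.09  0.145]
mat [-0.57  0.54  1.58  0.01  1.02  2.55] 0.0106 [ 0.508 -0.281  0.069]
```

```bash
sed -i 's/^C6=-np.pi/C6=np.pi/' kin.py
cat > plan.py <<'E'
from kin import *
q0=D[-1,:6]
for pre in(-.5,-.3,0):
    print("pre",pre); q=q0
    for name,g,a in [("grasp",(.4403,-.122,.058),pre),("lift",(.4403,-.122,.2),pre),("mid",(.52,0,.22),pre),("o",(.587,.095,.2),pre),("p1",(.587,.095,.18),pre+.7),("p2",(.587,.095,.16),pre+1.4),("p3",(.587,.095,.148),pre+1.8),("p4",(.587,.095,.148),pre+2.15),("mat",(.508,-.281,.063),pre)]:
        if name=="mat": q=q0
        q,e,t=ik(g,tool(a),q);print(name,q.round(2),round(e,4),t.round(3))
E
python3 plan.py
```

```text
pre -0.5
grasp [-0.09  0.35  1.99 -0.67  0.88  0.37] 0.0 [ 0.44  -0.119  0.063]
lift [-0.09  0.11  1.88 -0.55  1.16  0.14] 0.0 [ 0.44  -0.119  0.205]
mid [ 0.16  0.3   1.61 -0.51  1.35  0.3 ] 0.0 [0.52  0.003 0.225]
o [ 0.29  0.51  1.35 -0.48  1.45  0.4 ] 0.0 [0.587 0.098 0.205]
p1 [ 0.01  0.43  1.47  0.21  1.25 -0.05] 0.0 [0.587 0.094 0.186]
p2 [-0.23  0.57  1.53  0.88  1.41 -0.56] 0.0 [0.587 0.09  0.164]
p3 [-0.31  0.74  1.52  1.17  1.62 -0.75] 0.0 [0.587 0.089 0.15 ]
p4 [-0.32  0.9   1.49  1.39  1.84 -0.84] 0.0 [0.587 0.089 0.148]
mat [-0.37  0.5   1.73 -0.65  0.82  0.06] 0.0 [ 0.508 -0.278  0.068]
pre -0.3
grasp [-0.19  0.32  1.97 -0.4   0.83  0.08] 0.0 [ 0.44  -0.12   0.064]
lift [-0.19  0.1   1.85 -0.32  1.15 -0.06] 0.0 [ 0.44  -0.12   0.206]
mid [ 0.07  0.26  1.61 -0.31  1.31  0.16] 0.0 [0.52  0.002 0.226]
o [ 0.22  0.46  1.38 -0.3   1.37  0.29] 0.0 [0.587 0.097 0.206]
p1 [-0.07  0.44  1.49  0.42  1.27 -0.2 ] 0.0 [0.587 0.093 0.186]
p2 [-0.28  0.64  1.53  1.03  1.52 -0.65] 0.0 [0.587 0.09  0.163]
p3 [-0.32  0.83  1.51  1.29  1.75 -0.81] 0.0 [0.587 0.089 0.148]
p4 [-0.31  0.99  1.47  1.51  1.98 -0.86] 0.0 [0.587 0.089 0.146]
mat [-0.45  0.5   1.68 -0.36  0.86 -0.23] 0.0 [ 0.508 -0.279  0.069]
pre 0
grasp [-0.35  0.32  1.93  0.    0.89 -0.35] 0.0 [ 0.44  -0.122  0.064]
lift [-0.35  0.11  1.8  -0.    1.22 -0.35] 0.0 [ 0.44  -0.122  0.206]
mid [-0.07  0.24  1.61  0.    1.29 -0.07] 0.0 [0.52  0.    0.226]
o [ 0.1   0.42  1.42 -0.    1.3   0.1 ] 0.0 [0.587 0.095 0.206]
p1 [-0.18  0.49  1.51  0.71  1.35 -0.41] 0.0 [0.587 0.091 0.185]
p2 [-0.32  0.77  1.52  1.23  1.69 -0.76] 0.0 [0.587 0.089 0.161]
p3 [-0.31  0.97  1.48  1.48  1.94 -0.86] 0.0 [0.587 0.089 0.147]
p4 [-0.26  1.12  1.43  1.73  2.18 -0.86] 0.0 [0.587 0.09  0.145]
mat [-0.57  0.54  1.58  0.    1.02 -0.57] 0.0 [ 0.508 -0.281  0.069]
```

```bash
cat > to.py <<'E'
import sys
from kin import *
from station import ctrl
def to(grasp,a,T=None):
    o=ctrl.get_obs();T=T or tool(a);tcp=np.array(grasp)-.006*T.apply([0,0,1])
    print("cm",((tcp-o["ee_pos"])*100).round(2),"rot",(T*R.from_euler('xyz',o["eef_rot"]).inv()).as_rotvec().round(3))
if __name__=="__main__":
    v=[float(x) for x in sys.argv[1:]];to(v[:3],v[3])
E
python3 to.py .4403 -.122 .14 -.5
```

```text
cm [ 0.1   0.38 -9.27] rot [-0.879 -0.044  0.042]
```

>>> apply_moves([
  [0, 0, 0, -1, -0.11, -0.006, 0.006],
  [0, 0, 0, -1, -0.11, -0.006, 0.006],
  [0, 0, 0, -1, -0.11, -0.006, 0.006],
  [0, 0, 0.1, -1, -0.11, -0.006, 0.006],
  [0, 0, 0.1, -1, -0.11, -0.006, 0.006],
  [0, 0.1, 0.1, -1.3, -0.11, -0.006, 0.006],
  [0, 0, 0.1, -1.5, -0.11, -0.006, 0.006],
  [0, 0, 0, -1.5, -0.11, 0, 0],
  [0, 0, 0, 0, 0, 0, 0],
])

```text
time_s: 8.55
ee_pos: [0.439, -0.1175, 0.1422]
eef_rot: [-3.13, 0.507, 1.577]
force: [-0.7, 0.1, 0.4]
grip_width: 0.0941
grip_force: 0.0
```

```bash
python3 to.py .4403 -.122 .058 -.5
```

```text
cm [ 0.13 -0.16 -7.89] rot [ 0.007 -0.01  -0.001]
```

>>> apply_moves([
  [0, 0.1, -0.1, -1.9, 0, 0, 0],
  [0, 0, -0.1, -2, 0, 0, 0],
  [0, 0, 0, -2, 0, 0, 0],
  [0, 0, 0, -2, 0, 0, 0],
  [0, 0, 0, 0, 0, 0, 0],
])

```text
time_s: 9.05
ee_pos: [0.4404, -0.1211, 0.0647]
eef_rot: [-3.133, 0.503, 1.572]
force: [-0.2, -0.3, 0.8]
grip_width: 0.0943
grip_force: 0.0
```

>>> apply_moves([
  [120, 0, 0, 0, 0, 0, 0],
  [120, 0, 0, 0, 0, 0, 0],
  [120, 0, 0, 0, 0, 0, 0],
  [120, 0, 0, 0, 0, 0, 0],
  [120, 0, 0, 0, 0, 0, 0],
  [120, 0, 0, 0, 0, 0, 0],
], grip_force=30)

```text
time_s: 9.65
ee_pos: [0.442, -0.121, 0.0673]
eef_rot: [-3.139, 0.507, 1.571]
force: [-2.9, 0.5, 7.3]
grip_width: 0.0712
grip_force: 30.0
```

```bash
python3 to.py .4403 -.122 .20 -.5;  python3 -c "
from h import *
rec();c=shot('side','pics/s1.png');c=cv2.imread('pics/s1.png')[110:260,180:400];cv2.imwrite('pics/s1c.png',cv2.resize(c,None,fx=3,fy=3))"
```

```text
cm [-0.17  0.19 13.8 ] rot [ 0.007 -0.003  0.002]
9.65 q [-0.087  0.349  1.982 -0.673  0.889  0.368] p [ 0.442  -0.121   0.0673] R [-3.1386  0.5067  1.5706] F [-2.9  0.5  7.3] g 0.0712 30.0
```

View pics/s1c.png

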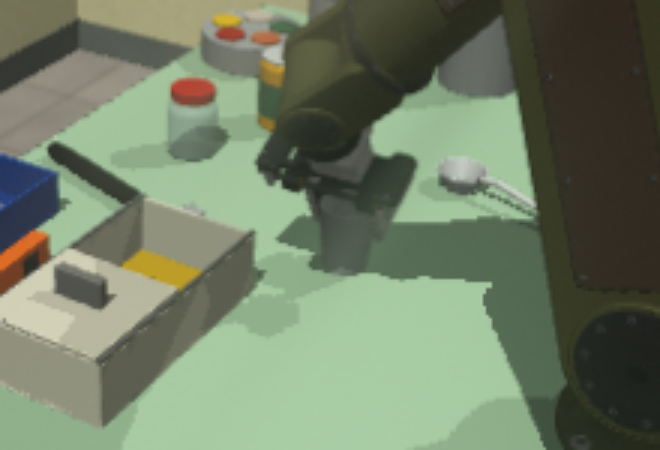

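The tumbler is between the fingers, still upright. The 71 mm opening means only the upper pad edges touch near the rim, so I'll regrip lower, nearer the centre of mass.

>>> apply_moves([
  [0, 0, 0, 0, 0, 0, 0],
  [0, 0, 0, 0, 0, 0, 0],
  [0, 0, 0, -1, 0, 0, 0],
  [0, 0, 0, -1.2, 0, 0, 0],
  [0, 0, 0, 0, 0, 0, 0],
])

```text
time_s: 10.2
ee_pos: [0.4407, -0.1208, 0.0425]
eef_rot: [-3.134, 0.506, 1.573]
force: [0.4, 0.3, 0.4]
grip_width: 0.0941
grip_force: 0.0
```

>>> apply_moves([
  [140, 0, 0, 0, 0, 0, 0],
  [140, 0, 0, 0, 0, 0, 0],
  [140, 0, 0, 0, 0, 0, 0],
  [140, 0, 0, 0, 0, 0, 0],
  [140, 0, 0, 0, 0, 0, 0],
  [140, 0, 0, 0, 0, 0, 0],
], grip_force=45)

```text
time_s: 10.8
ee_pos: [0.4417, -0.121, 0.0447]
eef_rot: [-3.138, 0.506, 1.571]
force: [-2.5, -0.7, 3.7]
grip_width: 0.0672
grip_force: 44.0
```

```bash
python3 -c "
from h import *
rec()"
```

```text
10.8 q [-0.087  0.395  1.989 -0.701  0.848  0.412] p [ 0.4417 -0.121   0.0447] R [-3.1378  0.5064  1.5709] F [-2.5 -0.7  3.7] g 0.0672 44.0
```

>>> apply_moves([
  [140, 0, 0, 1, 0, 0, 0],
  [140, 0, 0, 1.5, 0, 0, 0],
  [140, 0, 0, 2, 0, 0, 0],
  [140, 0, 0, 2, 0, 0, 0],
  [140, 0, 0, 2, 0, 0, 0],
  [140, 0, 0, 2, 0, 0, 0],
  [140, 0, 0, 2, 0, 0, 0],
  [140, 0, 0, 2, 0, 0, 0],
  [140, 0, 0, 1, 0, 0, 0],
  [140, 0, 0, 0, 0, 0, 0],
])

```text
time_s: 11.8
ee_pos: [0.442, -0.1209, 0.2006]
eef_rot: [-3.14, 0.506, 1.57]
force: [-0.4, 0.3, -1.5]
grip_width: 0.0676
grip_force: 44.3
```

```bash
python3 -c "
from h import *
rec();c=shot('side','pics/s2.png');c=cv2.imread('pics/s2.png')[80:230,180:400];cv2.imwrite('pics/s2c.png',cv2.resize(c,None,fx=3,fy=3))"; python3 to.py .587 .095 .2 -.2
```

```text
11.8 q [-0.087  0.125  1.883 -0.557  1.152  0.151] p [ 0.442  -0.1209  0.2006] R [-3.1401  0.5062  1.5699] F [-0.4  0.3 -1.5] g 0.0676 44.3
cm [14.54 21.7   0.64] rot [ 0.306 -0.003  0.001]
```

View pics/s2c.png

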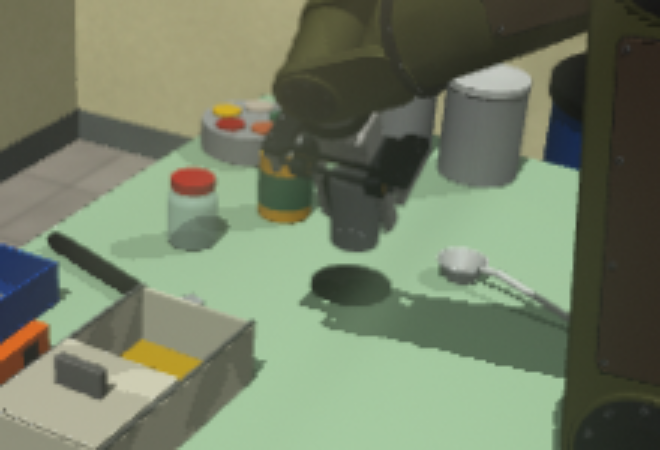

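Lifted cleanly; the tumbler is still upright. Next I'll go over the bay.

>>> apply_moves([
  [140, 1, 1.5, 0, 0.03, 0, 0],
  [140, 1.5, 2.5, 0, 0.03, 0, 0],
  [140, 1.5, 2.5, 0, 0.03, 0, 0],
  [140, 1.5, 2.5, 0, 0.03, 0, 0],
  [140, 1.5, 2.5, 0, 0.03, 0, 0],
  [140, 1.5, 2.5, 0, 0.03, 0, 0],
  [140, 1.5, 2.5, 0, 0.03, 0, 0],
  [140, 1.5, 2.5, 0, 0.03, 0, 0],
  [140, 1.5, 2.5, 0, 0.03, 0, 0],
  [140, 1.5, 1.7, 0.2, 0.03, 0, 0],
])

```text
time_s: 12.85
ee_pos: [0.5867, 0.1126, 0.1995]
eef_rot: [-3.135, 0.206, 1.572]
force: [-0.5, -0.6, -1.9]
grip_width: 0.067
grip_force: 44.2
```

```bash
python3 to.py .587 .11 .175 .9
python3 - <<'E'
from kin import *
q=[.2,.5,1.35,-.3,1.4,.3]
for a,z in [(.0,.19),(.5,.18),(.9,.175),(1.3,.165),(1.6,.155),(1.75,.155)]:
    q,e,t=ik((.587,.11,z),tool(a),q);print(a,q.round(2),round(e,4))
E
```

```text
cm [ 0.03 -0.73 -2.08] rot [ 1.106 -0.006 -0.004]
0.0 [ 0.12  0.43  1.42 -0.    1.29  0.12] 0.0
0.5 [-0.08  0.45  1.5   0.52  1.28 -0.25] 0.0
0.9 [-0.21  0.55  1.53  0.89  1.41 -0.52] 0.0
1.3 [-0.28  0.71  1.53  1.18  1.61 -0.72] 0.0
1.6 [-0.3   0.86  1.51  1.37  1.8  -0.82] 0.0
1.75 [-0.29  0.93  1.5   1.47  1.9  -0.85] 0.0
```

>>> apply_moves([
  [140, 0, -0.1, -0.2, 0.11, 0, 0],
  [140, 0, -0.1, -0.2, 0.11, 0, 0],
  [140, 0, -0.1, -0.2, 0.11, 0, 0],
  [140, 0, -0.1, -0.2, 0.11, 0, 0],
  [140, 0, -0.1, -0.2, 0.11, 0, 0],
  [140, 0, -0.1, -0.2, 0.11, 0, 0],
  [140, 0, -0.1, -0.2, 0.11, 0, 0],
  [140, 0, 0, -0.2, 0.11, 0, 0],
  [140, 0, 0, -0.2, 0.11, 0, 0],
  [140, 0, 0, -0.2, 0.11, 0, 0],
])

```text
time_s: 13.85
ee_pos: [0.5864, 0.1037, 0.1802]
eef_rot: [-3.135, -0.898, 1.568]
force: [0.3, 0.3, -1.5]
grip_width: 0.0673
grip_force: 44.0
```

```bash
python3 to.py .587 .11 .155 1.65; python3 -c "
from h import *
rec()"
```

```text
cm [ 0.06  0.03 -2.56] rot [ 0.752 -0.003 -0.003]
13.85 q [-0.211  0.545  1.526  0.883  1.418 -0.517] p [0.5864 0.1037 0.1802] R [-3.1353 -0.8978  1.5676] F [ 0.3  0.3 -1.5] g 0.0673 44.0
```

>>> apply_moves([
  [140, 0, 0, -0.5, 0.08, 0, 0],
  [140, 0, 0, -0.5, 0.08, 0, 0],
  [140, 0, 0, -0.4, 0.08, 0, 0],
  [140, 0, 0, -0.4, 0.08, 0, 0],
  [140, 0, 0, -0.4, 0.08, 0, 0],
  [140, 0, 0, -0.3, 0.08, 0, 0],
  [140, 0, 0, 0, 0.08, 0, 0],
  [140, 0, 0, 0, 0.09, 0, 0],
  [140, 0, 0, 0, 0.1, 0, 0],
  [140, 0, 0, 0, 0, 0, 0],
])

```text
time_s: 14.85
ee_pos: [0.5858, 0.1043, 0.1532]
eef_rot: [-0.085, -1.495, -1.482]
force: [0.0, -0.2, -1.3]
grip_width: 0.0677
grip_force: 44.1
```

>>> apply_moves([
  [140, 0, 0, 0, 0.05, 0, 0],
  [140, 0, 0, 0, 0.05, 0, 0],
  [140, 0, 0, 0, 0, 0, 0],
  [140, 0, 0, 0, 0, 0, 0],
  [140, 0, 0, 0, 0, 0, 0],
])

```text
time_s: 15.35
ee_pos: [0.5868, 0.1041, 0.1567]
eef_rot: [0.008, -1.4, -1.575]
force: [0.4, -0.3, -1.7]
grip_width: 0.0673
grip_force: 44.1
```

```bash
python3 -c "
from h import *
rec();c=shot('side','pics/s3.png');shot('top','pics/t3.png');a=cv2.imread('pics/s3.png')[110:260,150:350];b=cv2.imread('pics/t3.png')[120:230,140:300]
cv2.imwrite('pics/s3c.png',np.hstack([cv2.resize(a,(400,300)),cv2.resize(b,(400,300))]))"
```

```text
15.35 q [-0.291  0.921  1.499  1.462  1.893 -0.843] p [0.5868 0.1041 0.1567] R [ 0.0084 -1.4002 -1.5752] F [ 0.4 -0.3 -1.7] g 0.0673 44.1
```

View pics/s3c.png

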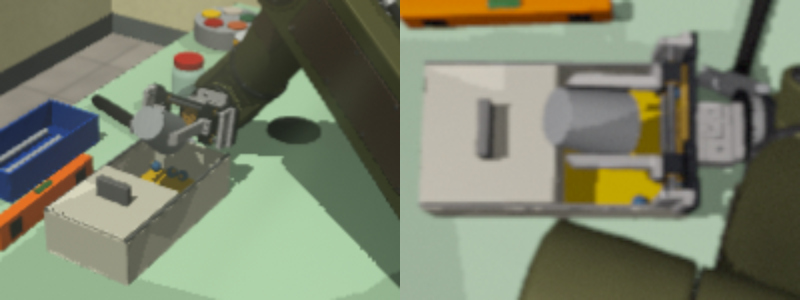

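Blue knobs are visible in the bay. I'll raise the tumbler, turn it back upright and count them.

>>> apply_moves([
  [140, 0, 0, 2, 0, 0, 0],
  [140, 0, 0, 2, 0, 0, 0],
  [140, 0, 0, 1, -0.13, 0, 0],
  [140, 0, 0, 0, -0.13, 0, 0],
  [140, 0, 0, 0, -0.13, 0, 0],
  [140, 0, 0, 0, -0.13, 0, 0],
  [140, 0, 0, 0, -0.13, 0, 0],
  [140, 0, 0, 0, -0.13, 0, 0],
  [140, 0, 0, 0, -0.13, 0, 0],
  [140, 0, 0, 0, -0.13, 0, 0],
])

```text
time_s: 16.45
ee_pos: [0.5869, 0.1035, 0.2073]
eef_rot: [-3.141, -0.698, 1.572]
force: [-0.8, -0.0, -1.7]
grip_width: 0.0673
grip_force: 44.1
```

>>> apply_moves([
  [140, -1, -4, 0, -0.13, 0, 0],
  [140, -1, -4, 0, -0.13, 0, 0],
  [140, -1, -4, 0, -0.13, 0, 0],
  [140, -1, -4, 0, -0.13, 0, 0],
  [140, -1, -4, 0, -0.13, 0, 0],
  [140, -1, -4, 0, -0.13, 0, 0],
  [140, -1, -4, 0, -0.13, 0, 0],
  [140, -0.5, -4, 0, -0.13, 0, 0],
  [140, -0.5, -4, 0, -0.13, 0, 0],
  [140, 0, -2, 0, -0.03, 0, 0],
])

```text
time_s: 17.45
ee_pos: [0.5059, -0.2772, 0.2064]
eef_rot: [-3.137, 0.501, 1.572]
force: [0.7, 0.5, -0.6]
grip_width: 0.0675
grip_force: 44.2
```

```bash
python3 to.py .508 -.281 .12 -.5; python3 -c "
from h import *
rec();shot('side','pics/s4.png');shot('top','pics/t4.png');a=cv2.imread('pics/s4.png')[80:260,170:390];b=cv2.imread('pics/t4.png')[120:230,190:350]
cv2.imwrite('pics/s4c.png',np.hstack([cv2.resize(a,(400,330)),cv2.resize(b,(400,330))]))"
```

```text
cm [ 0.21 -0.09 -8.12] rot [ 0.001 -0.004  0.001]
17.45 q [-0.373  0.31   1.639 -0.538  1.066 -0.138] p [ 0.5059 -0.2772  0.2064] R [-3.1371  0.501   1.5717] F [ 0.7  0.5 -0.6] g 0.0675 44.2
```

View pics/s4c.png

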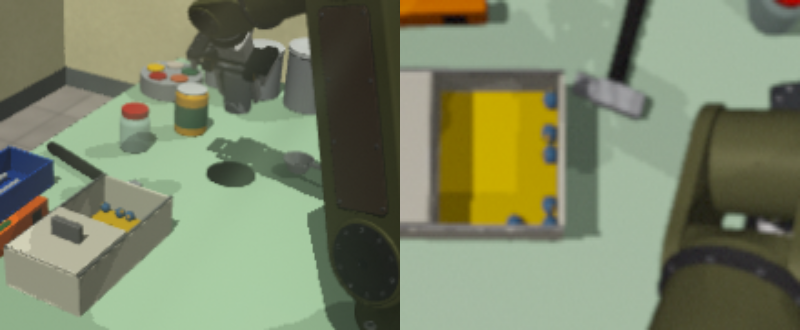

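All six knobs are in the bay: five along its -y wall and one at (516,221). Next I'll place the tumbler on the mat.

>>> apply_moves([
  [140, 0.1, -0.1, -1, 0, 0, 0],
  [140, 0.1, -0.1, -2, 0, 0, 0],
  [140, 0, 0, -2, 0, 0, 0],
  [140, 0, 0, -2, 0, 0, 0],
  [140, 0, 0, -2, 0, 0, 0],
  [140, 0, 0, -2, 0, 0, 0],
  [140, 0, 0, -2, 0, 0, 0],
  [140, 0, 0, -1.5, 0, 0, 0],
  [140, 0, 0, -0.7, 0, 0, 0],
  [140, 0, 0, 0, 0, 0, 0],
])

```text
time_s: 18.55
ee_pos: [0.5085, -0.2775, 0.0537]
eef_rot: [-3.136, 0.496, 1.572]
force: [0.4, -0.7, -0.9]
grip_width: 0.0677
grip_force: 44.2
```

```bash
python3 -c "
from h import *
rec()"
```

```text
18.55 q [-0.374  0.531  1.732 -0.663  0.807  0.077] p [ 0.5085 -0.2775  0.0537] R [-3.1364  0.4956  1.5718] F [ 0.4 -0.7 -0.9] g 0.0677 44.2
```

>>> apply_moves([
  [140, 0, 0, -0.3, 0, 0, 0],
  [140, 0, 0, -0.1, 0, 0, 0],
  [140, 0, 0, 0, 0, 0, 0],
])

```text
time_s: 18.85
ee_pos: [0.5088, -0.278, 0.0509]
eef_rot: [-3.138, 0.496, 1.571]
force: [0.8, 0.1, -0.5]
grip_width: 0.0671
grip_force: 44.2
```

>>> apply_moves([
  [140, 0, 0, -0.2, 0, 0, 0],
  [140, 0, 0, 0, 0, 0, 0],
  [140, 0, 0, 0, 0, 0, 0],
])

```text
time_s: 19.15
ee_pos: [0.5089, -0.278, 0.0488]
eef_rot: [-3.138, 0.496, 1.571]
force: [0.9, 0.8, 1.2]
grip_width: 0.0673
grip_force: 44.1
```

```bash
python3 -c "
from h import *
rec()
shot('side','pics/s5.png');a=cv2.imread('pics/s5.png')[100:220,240:400];cv2.imwrite('pics/s5c.png',cv2.resize(a,None,fx=5,fy=5))"
```

```text
19.15 q [-0.374  0.54   1.733 -0.67   0.797  0.087] p [ 0.5089 -0.278   0.0488] R [-3.1383  0.4965  1.5707] F [0.9 0.8 1.2] g 0.0673 44.1
```

View pics/s5c.png

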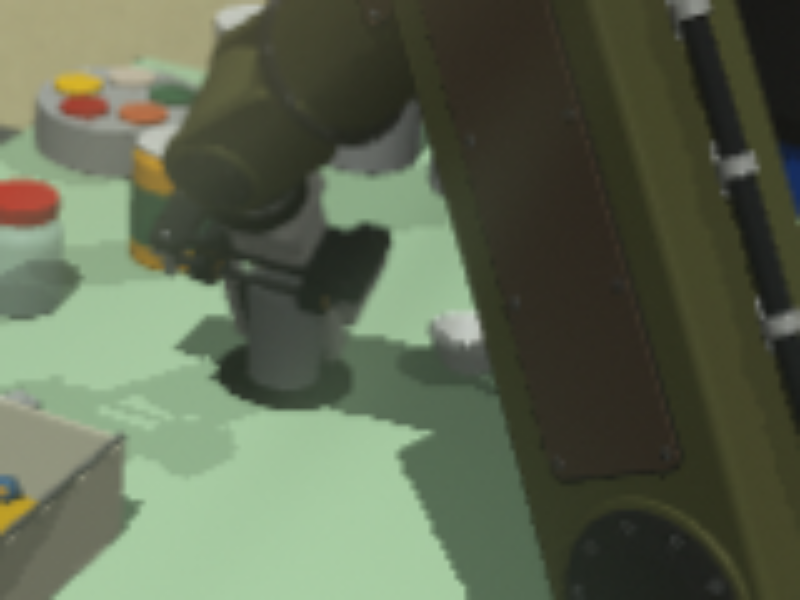

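The tumbler stands upright, well within the mat. I'll release it.

>>> apply_moves([
  [0, 0, 0, 0, 0, 0, 0],
  [0, 0, 0, 0, 0, 0, 0],
  [0, 0, 0, 0, 0, 0, 0],
  [0, 0, 0, 0, 0, 0, 0],
  [0, 0, 0, 0, 0, 0, 0],
  [0, 0, 0, 2, 0, 0, 0],
  [0, 0, 0, 4, 0, 0, 0],
  [0, 0, 0, 4, 0, 0, 0],
  [0, 0, 0, 4, 0, 0, 0],
  [0, 0, 0, 3, 0, 0, 0],
])

```text
time_s: 20.2
ee_pos: [0.5088, -0.2779, 0.2212]
eef_rot: [-3.14, 0.497, 1.57]
force: [-0.2, 0.1, -0.1]
grip_width: 0.0939
grip_force: 0.0
```

Run:
```python
from to import *
to((.5858,.2267,.20),0,tool(0))
to((.5858,.2267,.20),0,tool(0,-.007))
```

```text
cm [ 7.7  50.46 -1.52] rot [ 0.497 -0.002  0.001]
cm [ 7.7  50.46 -1.52] rot [ 0.387 -0.393 -1.541]
```

>>> apply_moves([
  [0, 0.5, 3, 0, 0.125, 0, 0],
  [0, 0.5, 3, 0, 0.125, 0, 0],
  [0, 0.5, 3, 0, 0.125, 0, 0],
  [0, 0.5, 3, 0, 0.122, 0, 0],
  [0, 0.5, 3.5, 0, 0, 0, -0.13],
  [0, 0.5, 3.5, 0, 0, 0, -0.13],
  [0, 0.5, 3.5, 0, 0, 0, -0.13],
  [0, 0.5, 3.5, 0, 0, 0, -0.13],
  [0, 0.5, 3.5, 0, 0, 0, -0.13],
  [0, 0.5, 3.5, 0, 0, 0, -0.13],
])

```text
time_s: 21.2
ee_pos: [0.5586, 0.0535, 0.2185]
eef_rot: [-3.138, -0.001, 0.786]
force: [1.1, -0.3, -0.9]
grip_width: 0.0936
grip_force: 0.0
```

>>> apply_moves([
  [0, 0.5, 3.5, 0, 0, 0, -0.13],
  [0, 0.5, 3.5, 0, 0, 0, -0.13],
  [0, 0.5, 3.5, 0, 0, 0, -0.13],
  [0, 0.5, 3.5, 0, 0, 0, -0.13],
  [0, 0.5, 3, 0, 0, 0, -0.13],
  [0, 0.2, 0.5, 0, 0, 0, -0.13],
  [0, 0, 0, 0, 0, 0, -0.017],
])

```text
time_s: 21.9
ee_pos: [0.5855, 0.2281, 0.218]
eef_rot: [-3.138, -0.0, -0.007]
force: [0.4, 0.3, 0.7]
grip_width: 0.0939
grip_force: 0.0
```

Run:
```python
from to import *
to((.5858,.2267,.112),0,tool(0,-.007))
```

```text
cm [  0.03  -0.14 -10.  ] rot [-0.004  0.     0.   ]
```

>>> apply_moves([
  [0, 0, -0.1, -1.5, 0, 0, 0],
  [0, 0, 0, -2, 0, 0, 0],
  [0, 0, 0, -2, 0, 0, 0],
  [0, 0, 0, -2, 0, 0, 0],
  [0, 0, 0, -1.5, 0, 0, 0],
  [0, 0, 0, -1, 0, 0, 0],
  [255, 0, 0, 0, 0, 0, 0],
  [255, 0, 0, 0, 0, 0, 0],
  [255, 0, 0, 0, 0, 0, 0],
  [255, 0, 0, 0, 0, 0, 0],
], grip_force=15)

```text
time_s: 22.9
ee_pos: [0.5859, 0.2262, 0.1193]
eef_rot: [-3.137, -0.002, -0.006]
force: [0.0, 0.4, 0.4]
grip_width: 0.0658
grip_force: 0.0
```

>>> apply_moves([
  [255, 0, 0, 0, 0, 0, 0],
  [255, 0, 0, 0, 0, 0, 0],
  [255, 0, 0, 0, 0, 0, 0],
  [255, 0, 0, 0, 0, 0, 0],
  [255, 0, 0, 0, 0, 0, 0],
  [255, 0, 0, 0, 0, 0, 0],
  [255, 0, 0, 0, 0, 0, 0],
  [255, 0, 0, 0, 0, 0, 0],
  [255, 0, 0, 0, 0, 0, 0],
])

```text
time_s: 23.8
ee_pos: [0.5856, 0.2261, 0.1184]
eef_rot: [-3.138, -0.001, -0.006]
force: [-0.1, 0.9, 0.1]
grip_width: 0.0138
grip_force: 15.0
```

>>> apply_moves([
  [255, 0, -1, 0, 0, 0, 0],
  [255, 0, -2, 0, 0, 0, 0],
  [255, -0.1, -2, 0, 0, 0, 0],
  [255, 0, -2, 0, 0, 0, 0],
  [255, 0, -2, 0, 0, 0, 0],
  [255, 0, -2, 0, 0, 0, 0],
  [255, -0.1, -2, 0, 0, 0, 0],
  [255, 0, -1.5, 0, 0, 0, 0],
  [255, 0, -0.6, 0, 0, 0, 0],
  [255, 0, 0, 0, 0, 0, 0],
])

```text
time_s: 24.8
ee_pos: [0.5836, 0.0742, 0.1184]
eef_rot: [-3.138, -0.0, -0.007]
force: [0.4, -2.0, -1.5]
grip_width: 0.0139
grip_force: 15.0
```

>>> apply_moves([
  [255, 0, -0.3, 0, 0, 0, 0],
  [255, 0, 0, 0, 0, 0, 0],
])

```text
time_s: 25.0
ee_pos: [0.5836, 0.0726, 0.1184]
eef_rot: [-3.137, -0.0, -0.005]
force: [-0.6, 0.4, -0.2]
grip_width: 0.0138
grip_force: 15.0
```

>>> apply_moves([
  [255, 0, -0.2, 0, 0, 0, 0],
  [255, 0, -0.1, 0, 0, 0, 0],
  [255, 0, 0, 0, 0, 0, 0],
  [255, 0, 0, 0, 0, 0, 0],
])

```text
time_s: 25.4
ee_pos: [0.5835, 0.0725, 0.1184]
eef_rot: [-3.133, -0.001, -0.004]
force: [1.1, 21.0, -2.2]
grip_width: 0.0137
grip_force: 15.0
```

The door is at its stop: y force has risen to 21 N with no further travel. I'll release it and go up.

>>> apply_moves([
  [0, 0, 0, 0, 0, 0, 0],
  [0, 0, 0, 0, 0, 0, 0],
  [0, 0, 0.3, 0, 0, 0, 0],
  [0, 0, 0, 0, 0, 0, 0],
  [0, 0, 0, 0, 0, 0, 0],
  [0, 0, 0, 2, 0, 0, 0],
  [0, 0, 0, 4, 0, 0, 0],
  [0, 0, 0, 4, 0, 0, 0],
  [0, 0, 0, 2, 0, 0, 0],
  [0, 0, 0, 0, 0, 0, 0],
])

```text
time_s: 26.4
ee_pos: [0.5846, 0.072, 0.2417]
eef_rot: [-3.137, -0.006, -0.006]
force: [-0.8, 0.3, -1.0]
grip_width: 0.0902
grip_force: 0.0
```

```bash
python3 -c "
from h import *
rec();shot('side','pics/s6.png');shot('top','pics/t6.png');a=cv2.imread('pics/s6.png')[80:260,170:390];b=cv2.imread('pics/t6.png')[110:250,150:380]
cv2.imwrite('pics/s6c.png',np.hstack([cv2.resize(a,(400,330)),cv2.resize(b,(400,330))]))"
```

```text
26.4 q [0.059 0.376 1.394 0.004 1.366 1.635] p [0.5846 0.072  0.2417] R [-3.1374 -0.0062 -0.0062] F [-0.8  0.3 -1. ] g 0.0902 0.0
```

View pics/s6c.png

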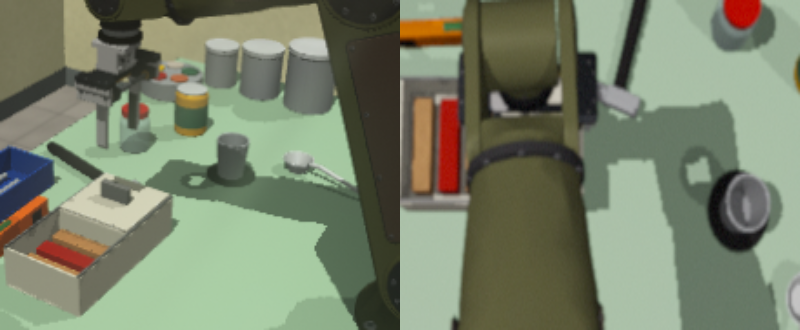

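The door is shut and the tumbler stands upright on the mat. I'll hand in.

```bash
python3 -c "
from station import ctrl
print(ctrl.hand_in())"
```

```text
the job is handed in; nothing more can be done
None
```

I slid the door open, poured all six knobs into the yellow bay, stood the empty tumbler upright on the black mat, shut the door to its stop, and handed the job in at about 26 s; the hand-in returned no verdict.

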